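Hang the vial basket on the drip boom and hold the boom out at its index

TASK

Hang the basket of vials by its handle on the bare rod of the stand's telescoping boom, between the white head and the upturned tip, and let go of it. Then pinch the boom's white head so that the lock button in its side is squeezed in, draw the boom out until its pointer stands at the index clip on the scale, and finish while holding it there, button still squeezed, the basket hanging over the drip tray. Leave the index clip and the other things on the bench where they are.

Things in the scene. Friction and masses are not known exactly. Their poses are not given: they have to be found in the camera images.
- handle (a point): Grasp point of the basket's white handle, an upright board 90 (own x) x 14 (own y) x 40 mm (z, up): on its middle plane, 12 mm below its top, 28 mm above its underside's middle. The underside is a shallow inverted V that self-centres on a rod. Under it an opening 82 mm wide, 65 mm high, down to the basket's rim, open along own y. Same either way round. Grip from above, fingers closing along own y.
- basket: Steel basket 100 (x) x 70 (y) x 50 mm (z) holding small brown vials (fixed in it), with the upright handle across its middle; 155 mm tall in all, about 240 g. Origin at the centre of its underside, axes as handle; the handle's grasp point is 143 mm above it.
- stand: Heavy fixed stand: dark base plate 150 x 130 mm, steel column, and at 200 mm height a level 30 x 30 mm aluminium outer tube with a white scale (ticks every 10 mm) on its top. Origin at the foot of the column; the tube and the boom run along own -y. The boom slides out of the tube along own -y.
- seat (a point): Where the handle hangs, lying across: top of the boom's bare level rod (10 mm thick, along the stand's y), midway along its free length; moves with the boom. The rod's end is upturned: it starts to rise 44 mm beyond this point (stand's -y), ends 62 mm beyond, 14 mm above this point. The head's face is 70 mm back (+y). The rod passes through the opening under the handle. Axes as the stand's.
- head (a point): Centre of the boom's white head as squeezed, 200 mm up; moves with the boom. A block 34 mm (stand's x) x 36 mm (along the boom) x 44 mm tall; with the button 44 mm across in the stand's x, 39 mm with it fully in. Pinch from above, fingers closing along the stand's x: one on the button, one on the opposite face. Axes as the stand's.
- button (a point): Centre of the outer face of the round black lock button, 26 mm wide, standing 10 mm out of the head's +x side (stand's x); it moves with the boom and goes in along the stand's -x.
- lock (a joint): Lock button: 0 out (boom locked in its home place), 0.005 m fully in. A spring pushes it out, 2.4 N at first and about 5.5 N fully in. The boom is free from about 0.0035 m.
- boom (a joint): How far the boom is drawn out along the stand's -y: 0 fully home (locked there, 1 to 3 mm of play), at most 0.125 m. A spring of about 3 to 4 N draws it home: let go, it runs back as far as the latch and stops there some 9 mm out; it can then be pinched and drawn out again.
- pointer (a point): Tip of the pointer on the scale on the tube's top; the pointer is a dark strip fixed to the boom and moves with it. Axes as the stand's.
- index (a point): Middle of the index clip: a steel clip 12 mm wide (along the tube) with a small dark fin, on the button's side (stand's +x) of the tube, set somewhere along the scale. It can be pushed along but must stay. The boom is at the index when pointer and index have the same position along the stand's y.
- tray: Fixed open steel drip tray 130 x 150 mm, 30 mm tall, on the bench below the boom's end. Origin under its centre.
- beaker: glass beaker, 60 mm wide, 80 mm tall, under the outer tube; a bystander; origin at the centre of its underside.
- solvent: brown glass bottle, 72 mm wide, 150 mm tall; a bystander; origin at the centre of its underside.
- jar: small white jar, 52 mm wide, 55 mm tall; a bystander; origin at the centre of its underside.
- wrench: small steel spanner 150 mm long lying on the bench; a bystander; origin at the centre of its underside.
- dish: small white bowl, 90 mm wide, 25 mm tall; a bystander; origin at the centre of its underside.
Mind the look-alikes: they are no part of the job. What is shaped like the basket but blue or turquoise is not meant.

How it is judged:
By the outcome, as a careful person would: the job done as asked, in the order asked, and still so for the second after the job is handed in, while the arm keeps its last pose, push and grip.
It also fails if it takes over 51 s, if anything falls off the work surface, if the arm or the gripper's body presses on something with over 40 N, if the wrist force passes 120 N, or if a joint passes its speed limit or range.

ROBOT

A 6-joint arm with a two-finger parallel gripper is mounted at the origin on the work surface. World frame = base frame: x ahead of the robot, y to its left, z up, the work surface at z = 0. Lengths are in mm, angles in rad, forces in N, time in s.
With the tool pointing down it reaches from about 350 to 975 mm from the base axis. Payload 7.1 kg.
Tool frame: the origin (TCP) lies between the finger pads; the fingertips stand 14 mm ahead of it and the grasp point (between the pads) lies 5 mm behind it (ctrl.tcp_to_tips is the distance from the TCP to the fingertips, in mm); z points along the fingers, y is the line along which they close (so a half turn about z gives the same grasp; the last joint's range is limited). The gripper opens to 88 mm and grips with 3 to 60 N. Pads are 20 mm wide; open, the fingers measure 115 mm over their backs; the gripper's body (75 mm by 178 mm) begins 61 mm behind the grasp point.
Start: joints at [-1.157, 0.423, 1.63, -0, 1.089, -0.019], TCP at [262.149, -567.347, 236.675] pointing down, gripper open.
Joint ranges: [-3, 3], [-0.9, 2.11], [0.09, 2.58], [-1.31, 4.45], [0.11, 2.69], [-2.54, 2.54]. Speed limits (rad/s): [2.39, 2.39, 3.01, 3.14, 3.14, 3.14].

INTERFACE

Orientations are given as a rotation vector (axis times angle).
In Python, from workcell import ctrl gives the robot as it stands.
- The arm moves only by the tool apply_moves, never from a script. Its argument "series" is a list that holds one entry, the list of rows, each a list of 7 numbers: the shift along the tool's x, y, z in cm, then the turn, a rotation vector about the tool's x, y, z in degrees, then the opening, from 0 (shut) to 1 (fully open). A call has 1 to 12 rows; each row shifts and turns the commanded pose from where the row before left it, along the tool's axes as they then stand; what a row does not reach is not made up. A row lasts 1/10 s, in which the tool goes at most 50 mm and 8.59 degrees, less where a joint would pass 70% of its speed; a pose out of reach is approached as far as the arm can. A call with a gripper value outside its range is refused whole. The fingers move at their own pace and stop on an object; the grip force is fixed at half the most. Time passes only in rows, so rows that do not move let the fingers close. It gives the time, the measured TCP pose, the force and the opening at its end, in the units of the state.
- ctrl.get_obs(): the state, without advancing time (a new reading comes with each control period).
- ctrl.get_image(name): name is "scene" or "top" or "wrist"; returns a dict with "img" (400x640x3 uint8, blue, green, red), "K" (3x3 intrinsics, pixels), "cam_to_world" (4x4, takes a point from camera to world coordinates). Camera axes: x right, y down, z forward; pixel columns grow to the right and rows downward; lengths in mm; the calibration is good to about 2 mm. A picture is of the moment at which its call begins. There is no depth.
- ctrl.close_job(): hands the job in, once; it reports no verdict.
The state is a dict: "t": time; "qpos": joint angles; "qvel": joint speeds; "joint_torque": joint torques, N m; "ee_pos": TCP position; "orientation": TCP orientation; "ft_force": force on the tool from outside, world axes, zero at the start; "moment": the same for the moment, N m; "width": finger opening in mm.
Only numpy, scipy, OpenCV 4.12 (cv2) and the standard library are available. Lean on these libraries where they do the work, as an engineer would, in place of code of your own. Each camera call takes 0.05 s, during which the arm holds its last target. There are 200 camera calls.

## Working session

There is one attempt and no reset: what is moved stays moved. The work goes in short steps, Python scripts to look and compute and a tool call to move; the robot and the scene stay as the last step left them, time stands still between calls to the robot, and variables do not carry over. Pictures are saved under pics/ and viewed, on a budget of 10 in all, crops included, one or two more only if the job needs it, and the job is handed in when it is done.

Besides the shell and the picture viewer there is one more tool, called after "Call:" as name(argument=value, ...) on one line, values as JSON. apply_moves: Moves the arm, as the interface text tells. Its arguments: {"type":"object","properties":{"series":{"type":"array","items":{"type":"array","items":{"type":"array","items":{"type":"number"}}}}},"required":["series"]}

```bash
ls; mkdir -p pics; cat > h.py <<'E'
import numpy as np, cv2
from scipy.spatial.transform import Rotation as R
from workcell import ctrl
def shot(n,f):
    d=ctrl.get_image(n); cv2.imwrite(f'pics/{f}.png',d['img']); np.savez(f'pics/{f}.npz',K=d['K'],T=d['cam_to_world']); return d
def ray(f,u,v):
    z=np.load(f'pics/{f}.npz'); d=z['T'][:3,:3]@np.linalg.solve(z['K'],[u,v,1.]); return z['T'][:3,3],d/np.linalg.norm(d)
def plane(f,u,v,h):
    o,d=ray(f,u,v); return o+d*(h-o[2])/d[2]
def tri(*obs):
    A=0;b=0;L=[ray(*x) for x in obs]
    for o,d in L:
        P=np.eye(3)-np.outer(d,d);A=A+P;b=b+P@o
    p=np.linalg.solve(A,b); return p,[np.linalg.norm((np.eye(3)-np.outer(d,d))@(p-o)) for o,d in L]
def proj(f,p):
    z=np.load(f'pics/{f}.npz'); c=np.linalg.inv(z['T'])@np.r_[p,1]; q=z['K']@c[:3]; return q[:2]/q[2]
E
python3 - <<'E'
from h import *
a=shot('scene','s0');b=shot('top','t0');w=shot('wrist','w0')
print(ctrl.get_obs())
for d in(a,b,w):print(d['K'].round(1).tolist(),d['cam_to_world'].round(3).tolist())
E
```

```text
pics
{'t': 0.15, 'qpos': array([-1.15698667e+00,  4.23688173e-01,  1.63049028e+00, -2.74270812e-06,
        1.08858527e+00, -1.90139193e-02]), 'qvel': array([ 0.00075425, -0.00403286, -0.00310034, -0.00157523, -0.00036749,
       -0.00083827]), 'joint_torque': array([ 8.79751788e-04, -5.44981635e+01, -2.73918504e+01,  6.44261437e-02,
        2.04619509e-02, -7.76786464e-05]), 'ee_pos': array([ 261.99948957, -566.98857073,  236.07547172]), 'orientation': array([-3.06719102e+00, -6.74338669e-01,  3.64370767e-04]), 'ft_force': array([-0.30725055, -0.0690476 , -0.74767767]), 'moment': array([-0.04728503,  0.01833214, -0.05195864]), 'width': 87.79874031724796}
[[460.5, 0.0, 315.5], [0.0, 460.5, 194.6], [0.0, 0.0, 1.0]] [[-0.863, 0.408, -0.297, 801.943], [0.504, 0.708, -0.495, 488.937], [0.008, -0.577, -0.817, 1074.257], [0.0, 0.0, 0.0, 1.0]]
[[429.9, 0.0, 320.4], [0.0, 429.9, 202.7], [0.0, 0.0, 1.0]] [[0.028, -0.993, 0.113, 319.629], [-0.999, -0.029, -0.013, -92.464], [0.017, -0.112, -0.994, 1469.269], [0.0, 0.0, 0.0, 1.0]]
[[351.0, 0.0, 321.0], [0.0, 351.0, 197.2], [0.0, 0.0, 1.0]] [[0.42, -0.875, -0.241, 328.157], [-0.908, -0.405, -0.111, -536.771], [-0.0, 0.266, -0.964, 383.05], [0.0, 0.0, 0.0, 1.0]]
```

View pics/s0.png

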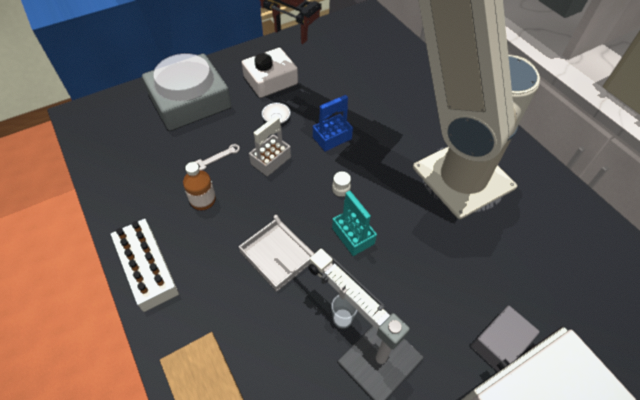

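View pics/t0.png

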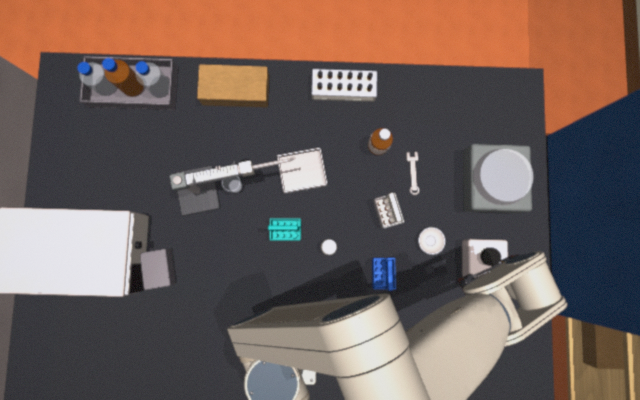

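The scene view shows three basket shapes: white/steel with brown vials at (270,150), blue at (333,125), turquoise at (355,225). The steel one with the white handle and brown vials is the one meant. The boom head is at (320,262), the tray at (278,250) and the stand at (380,370). I'll confirm in one enlarged crop sheet.

```bash
python3 - <<'E'
from h import *
s=cv2.imread('pics/s0.png');t=cv2.imread('pics/t0.png')
c=lambda i,x,y,w,h,k:cv2.resize(i[y:y+h,x:x+w],None,fx=k,fy=k,interpolation=cv2.INTER_CUBIC)
A=c(s,240,110,60,70,5)   #300x350
B=c(s,265,210,150,150,3.3333)[:, :500] #500x500
C=c(t,165,145,165,60,4.8)[:250]
D=c(t,365,185,50,50,5)[:250]
o=np.zeros((600,800,3),np.uint8)
o[:350,:300]=A;o[:350,300:800]=B[60:410];o[350:600,:550]=C[:250,:550] if C.shape[1]>=550 else 0;o[350:600,550:800]=D
cv2.imwrite('pics/m1.png',o)
for n,u,v,h in [('basket',388,210,100),('head',247,166,200),('tubeend',178,181,215),('tray',302,170,15)]:print(n,plane('t0',u,v,h).round())
E
```

```text
basket [ 458. -328.  100.]
head [568. 113. 200.]
tubeend [514. 310. 215.]
tray [596. -46.  15.]
```

View pics/m1.png

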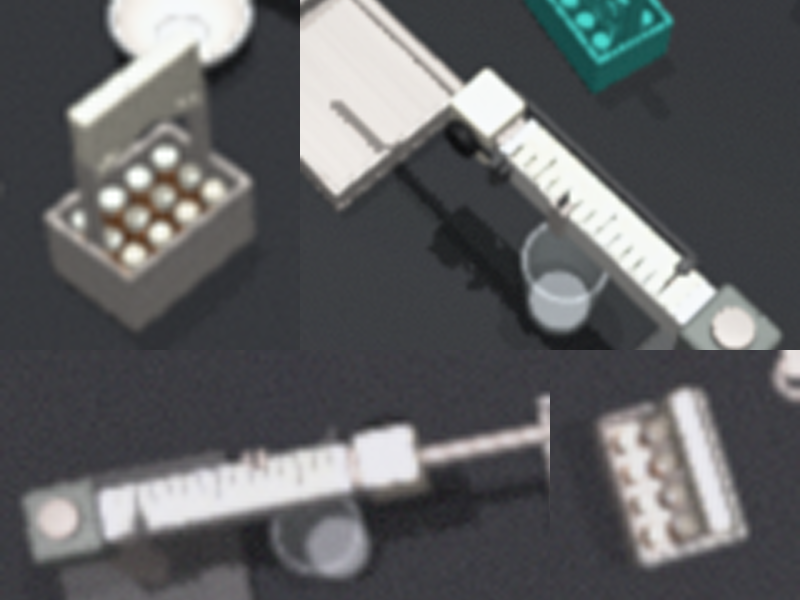

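The crop confirms the steel basket: white handle, brown vials, handle top centre at about (135,85) in the upper-left tile. The clip fin is at tile pixel (563,203), the pointer tip is near (685,265) at the column end, and the black button is on the far side. Next come rough triangulations.

```bash
python3 - <<'E'
from h import *
A=lambda x,y:('s0',240+x/5,110+y/5)
B=lambda x,y:('s0',265+(x-300)/3.3333,210+(y+60)/3.3333)
C=lambda x,y:('t0',165+x/4.8,145+(y-350)/4.8)
D=lambda x,y:('t0',365+(x-550)/5,185+(y-350)/5)
for n,a,b in [('handletop',A(135,82),D(704,462)),('headtop',B(488,103),C(385,455)),('clip',B(563,203),C(257,457)),('knob',B(735,326),C(60,518)),('ptr',B(685,262),C(135,508))]:
    p,e=tri(a,b);print(n,p.round(1),np.round(e,1))
o=ctrl.get_obs();print(R.from_rotvec(o['orientation']).as_matrix().round(3).tolist())
# handle yaw from ends on z=155
p=plane(*D(683,395),155);q=plane(*D(725,530),155);print(np.degrees(np.arctan2(*(p-q)[1::-1])),np.linalg.norm(p-q))
E
```

```text
handletop [ 462.1 -345.7  138.6] [0.7 0.7]
headtop [561.7 115.8 215. ] [0.2 0.2]
clip [557.5 195.  214.5] [1.1 1.1]
knob [515.  310.  222.9] [0.6 0.6]
ptr [520.6 264.8 227.5] [2.2 2.2]
[[0.908, 0.419, -0.0], [0.419, -0.908, 0.001], [0.0, -0.001, -1.0]]
17.795223178622507 87.0712914157659
```

Call:
apply_moves(series=[[[3.4, -1.5, -0.5, 0, 0, 0, 1], [3.4, -1.5, -0.5, 0, 0, 0, 1], [3.4, -1.5, -0.5, 0, 0, 0, 1], [3.4, -1.5, -0.5, 0, 0, 0, 1], [3.4, -1.5, -0.5, 0, 0, 0, 1], [3.4, -1.5, -0.5, 0, 0, 0, 1], [3.4, -1.5, -0.5, 0, 0, 0, 1], [3.4, -1.5, -0.5, 0, 0, 0, 1], [0, 0, 0, 0, 0, 6, 1], [0, 0, 0, 0, 0, 0, 1], [0, 0, 0, 0, 0, 0, 1]]])

```text
t: 1.25
ee_pos: [458.4, -344.3, 276.4]
orientation: [-3.098, -0.517, 0.001]
ft_force: [0.3, 0.6, -0.1]
width: 87.6
```

```bash
python3 - <<'E'
from h import *
w=shot('wrist','w1')
o=ctrl.get_obs();print(o['t'],o['ee_pos'],o['ft_force'],R.from_rotvec(o['orientation']).as_matrix().round(3).tolist())
E
```

```text
1.3 [ 458.29283237 -344.62457402  276.42074059] [-0.12398114 -0.7615631  -0.33399009] [[0.946, 0.324, -0.0], [0.324, -0.946, 0.0], [-0.0, -0.0, -1.0]]
```

View pics/w1.png

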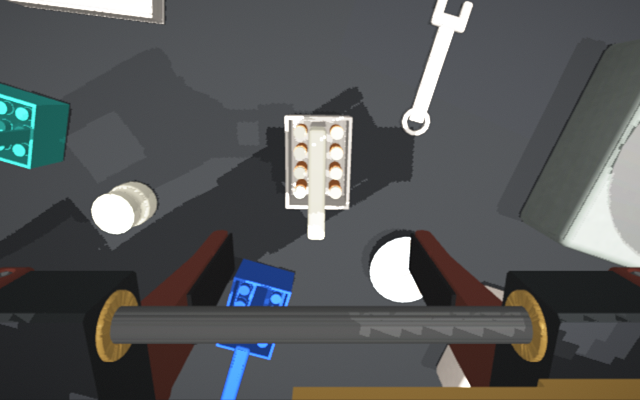

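The wrist view shows the handle as a vertical bright bar at about (317,120–240), already nearly parallel to the finger plane.

```bash
python3 - <<'E'
from h import *
im=cv2.imread('pics/w1.png')
for v in (125,150,175,200,220,232,238,242): print(v,im[v,300:336,1].tolist())
for h in (150,155):
  a=plane('w1',317.5,122,h);b=plane('w1',316,240,h);print(h,a.round(1),b.round(1),(a+b)/2,np.linalg.norm(a-b),np.degrees(np.arctan2(*(a-b)[1::-1])))
print('top',plane('t0',395.8,207.4,155),'scene',plane('s0',267,126.4,155))
print(tri(('w1',317,181),('t0',395.8,207.4),('s0',267,126.4)))
E
```

```text
125 [170, 155, 136, 106, 82, 110, 166, 196, 197, 189, 164, 144, 143, 145, 143, 144, 141, 140, 140, 139, 141, 139, 136, 135, 135, 152, 181, 194, 198, 198, 191, 168, 119, 85, 92, 114]
150 [236, 237, 237, 236, 238, 226, 161, 152, 194, 216, 229, 234, 237, 236, 236, 236, 236, 236, 236, 236, 236, 236, 235, 231, 224, 201, 185, 193, 195, 163, 185, 241, 254, 255, 254, 254]
175 [236, 236, 236, 238, 245, 242, 234, 215, 198, 220, 230, 235, 236, 236, 235, 236, 236, 236, 236, 236, 236, 236, 233, 228, 213, 208, 228, 238, 237, 237, 249, 254, 254, 253, 253, 253]
200 [135, 136, 138, 137, 138, 137, 137, 145, 193, 225, 231, 234, 236, 236, 235, 236, 236, 236, 236, 236, 236, 234, 231, 224, 197, 151, 136, 136, 136, 136, 136, 135, 134, 134, 132, 132]
220 [53, 53, 54, 54, 53, 52, 55, 118, 216, 246, 250, 252, 252, 252, 253, 253, 253, 253, 253, 253, 253, 253, 252, 248, 195, 85, 64, 78, 89, 90, 90, 91, 90, 90, 90, 91]
232 [53, 53, 54, 52, 52, 50, 66, 179, 255, 255, 255, 255, 255, 255, 255, 255, 255, 255, 255, 255, 255, 255, 255, 255, 241, 108, 87, 89, 89, 90, 90, 89, 90, 89, 90, 90]
238 [89, 91, 91, 89, 91, 88, 86, 95, 187, 255, 255, 255, 255, 255, 255, 255, 255, 255, 255, 255, 255, 255, 255, 254, 117, 84, 89, 89, 90, 90, 90, 89, 89, 90, 90, 90]
242 [89, 90, 90, 90, 89, 90, 91, 90, 89, 90, 90, 88, 89, 90, 89, 89, 89, 90, 90, 89, 90, 90, 89, 90, 90, 90, 90, 90, 90, 90, 90, 89, 89, 89, 88, 89]
150 [ 511.5 -323.8  150. ] [ 419.6 -353.7  150. ] [ 465.55119901 -338.73674542  150.        ] 96.66796541455913 18.058702696292897
155 [ 511.8 -323.7  155. ] [ 421.6 -353.1  155. ] [ 466.68242853 -338.41096162  155.        ] 94.90029534457337 18.0587026962929
top [ 460.97311049 -342.96314053  155.        ] scene [ 467.56467314 -330.49975394  155.        ]
(array([ 463.6875274 , -342.01047585,  142.02404705]), [np.float64(3.931496859782962), np.float64(3.63686877837795), np.float64(0.8046821122161315)])
```

Call:
apply_moves(series=[[[0.4, -0.15, 2.0, 0, 0, 0.8, 1], [0.35, -0.15, 2.0, 0, 0, 0, 1], [0, 0, 2.0, 0, 0, 0, 1], [0, 0, 0, 0, 0, 0, 1], [0, 0, 0, 0, 0, 0, 1]]])

```text
t: 1.8
ee_pos: [464.4, -339.6, 216.7]
orientation: [-3.102, -0.491, 0.001]
ft_force: [0.4, 0.2, 1.2]
width: 88.0
```

```bash
python3 - <<'E'
from h import *
w=shot('wrist','w2');im=w['img']
o=ctrl.get_obs();print(o['t'],o['ee_pos'],R.from_rotvec(o['orientation']).as_matrix().round(3).tolist())
for y in(-353.1,): print(proj('w2',[421.6,y,155]),proj('w2',[507,-325,155]))
g=im[:,:,1].astype(int)
for v in range(90,330,15): print(v,[int(x) for x in g[v,270:370:4]])
print([int(x) for x in g[60:330:4,316]])
E
```

```text
1.85 [ 464.93191777 -339.85013984  217.38067338] [[0.951, 0.309, 0.001], [0.309, -0.951, -0.0], [0.0, 0.001, -1.0]]
[319.78070615 284.66802716] [319.07649443 148.87573286]
90 [97, 97, 98, 98, 99, 99, 98, 98, 98, 99, 98, 98, 98, 98, 98, 98, 98, 97, 79, 58, 58, 59, 58, 95, 97]
105 [97, 98, 98, 99, 100, 99, 98, 99, 98, 99, 98, 98, 98, 59, 59, 59, 58, 60, 59, 58, 58, 73, 78, 58, 76]
120 [86, 86, 87, 86, 86, 86, 87, 83, 50, 48, 47, 54, 49, 52, 53, 48, 54, 50, 58, 59, 58, 59, 59, 59, 59]
135 [48, 47, 43, 255, 126, 213, 213, 133, 120, 217, 213, 148, 148, 149, 146, 209, 208, 119, 133, 219, 211, 126, 252, 58, 60]
150 [48, 47, 46, 213, 128, 214, 245, 244, 245, 215, 209, 230, 230, 230, 228, 228, 245, 255, 255, 255, 210, 131, 248, 58, 59]
165 [47, 49, 47, 196, 129, 199, 240, 245, 240, 130, 235, 245, 244, 245, 243, 208, 141, 255, 255, 254, 209, 135, 232, 59, 59]
180 [47, 48, 48, 172, 132, 188, 203, 80, 81, 116, 250, 252, 244, 244, 243, 205, 113, 82, 81, 210, 189, 157, 204, 59, 59]
195 [48, 48, 49, 144, 145, 173, 244, 244, 244, 255, 248, 247, 244, 244, 243, 205, 248, 254, 254, 255, 178, 187, 151, 
[... 530 characters left out ...]
 255, 255, 255, 255, 254, 163, 100, 100, 99, 98, 99, 100, 99, 99, 98]
285 [99, 99, 98, 97, 98, 99, 98, 99, 98, 99, 97, 95, 94, 94, 95, 98, 98, 98, 99, 99, 99, 99, 98, 98, 98]
300 [66, 65, 66, 66, 60, 60, 88, 98, 99, 98, 98, 98, 98, 98, 98, 99, 98, 98, 98, 98, 98, 97, 98, 98, 98]
315 [79, 80, 79, 80, 78, 80, 80, 80, 81, 82, 81, 82, 83, 81, 81, 82, 81, 81, 81, 81, 83, 85, 88, 87, 87]
[97, 97, 97, 96, 97, 98, 97, 98, 98, 98, 98, 99, 81, 59, 59, 53, 105, 196, 244, 151, 152, 194, 198, 242, 245, 244, 245, 245, 245, 244, 244, 244, 245, 244, 245, 244, 244, 244, 244, 244, 244, 243, 243, 243, 243, 243, 243, 249, 254, 254, 254, 255, 255, 255, 255, 255, 119, 100, 98, 98, 98, 98, 69, 89, 80, 93, 97, 101]
```

View pics/w2.png

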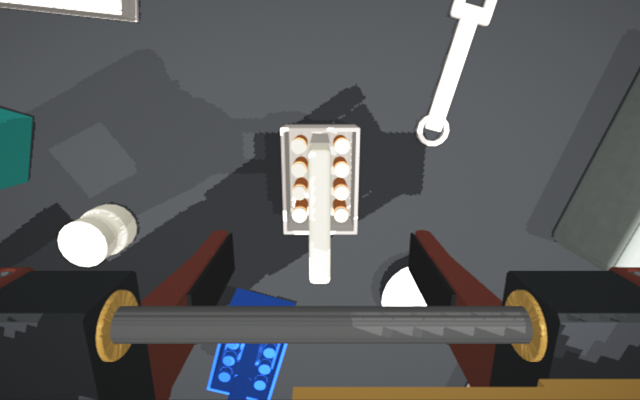

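The near handle end at (319,283) and far end at about (319,147) match the projection of a 155 mm top within 2–4 px, and the handle is centred between the fingers. Next I go down and grip.

Call:
apply_moves(series=[[[0, 0, 2.5, 0, 0, 0, 1], [0, 0, 2.5, 0, 0, 0, 1], [0, 0, 2.0, 0, 0, 0, 1], [0, 0, 0.9, 0, 0, 0, 1], [0, 0, 0, 0, 0, 0, 0.5], [0, 0, 0, 0, 0, 0, 0.1], [0, 0, 0, 0, 0, 0, 0], [0, 0, 0, 0, 0, 0, 0], [0, 0, 0, 0, 0, 0, 0], [0, 0, 0, 0, 0, 0, 0], [0, 0, 0, 0, 0, 0, 0]]])

```text
t: 2.95
ee_pos: [465.0, -339.1, 137.8]
orientation: [3.103, 0.491, 0.0]
ft_force: [-0.7, -0.4, 1.0]
width: 35.0
```

Call:
apply_moves(series=[[[0, 0, 0, 0, 0, 0, 0], [0, 0, 0, 0, 0, 0, 0], [0, 0, 0, 0, 0, 0, 0], [0, 0, 0, 0, 0, 0, 0], [0, 0, 0, 0, 0, 0, 0]]])

```text
t: 3.45
ee_pos: [464.8, -339.0, 137.5]
orientation: [-3.103, -0.491, 0.0]
ft_force: [0.3, 0.2, -1.5]
width: 13.5
```

Call:
apply_moves(series=[[[0, 0, -1.5, 0, 0, 0, 0], [0, 0, -3.5, 0, 0, 0, 0], [0, 0, -4.0, 0, 0, 0, 0], [0, 0, -4.0, 0, 0, 0, 0], [0, 0, -3.2, 0, 0, 0, 0], [2.2, -1.9, 0, 0, 0, 0, 0], [3.0, -2.6, 0, 0, 0, 0, 0], [3.0, -2.6, 0, 0, 0, 0, 0], [3.0, -2.6, 0, 0, 0, 0, 0], [3.0, -2.6, 0, 0, 0, 0, 0], [3.0, -2.6, 0, 0, 0, 0, 0], [3.0, -2.6, 0, 0, 0, 0, 0]]])

```text
t: 4.65
ee_pos: [603.4, -108.7, 300.6]
orientation: [3.103, 0.491, 0.001]
ft_force: [0.8, -0.4, -1.7]
width: 13.9
```

Call:
apply_moves(series=[[[2.0, -1.7, 0, 0, 0, 3, 0], [0, 0, 0, 0, 0, 0, 0], [0, 0, 0, 0, 0, 0, 0], [0, 0, 0, 0, 0, 0, 0]]])

```text
t: 5.05
ee_pos: [616.1, -88.6, 300.0]
orientation: [3.114, 0.41, -0.001]
ft_force: [0.4, 0.9, -2.7]
width: 13.9
```

```bash
python3 - <<'E'
from h import *
w=shot('wrist','w3')
o=ctrl.get_obs();print(o['t'],o['ee_pos'],o['width'],o['ft_force'],R.from_rotvec(o['orientation']).as_matrix().round(3).tolist())
E
```

```text
5.1 [616.11418277 -88.83275065 299.9383384 ] 13.969323638190016 [-0.6613875  -0.92173142 -1.89310904] [[0.966, 0.258, -0.0], [0.258, -0.966, -0.0], [-0.0, 0.0, -1.0]]
```

View pics/w3.png

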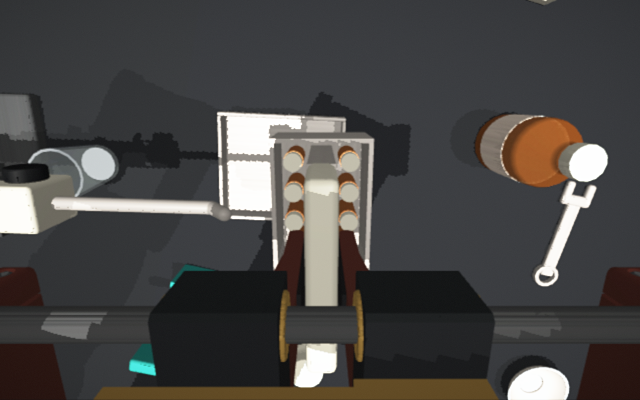

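The wrist view shows the basket held upright. The rod runs from the head face at (57,204) to its dark upturned tip at (222,213), the button is at (27,172), and the tray lies below.

```bash
cat >> h.py <<'E'
def rod(f,us,lo=180,hi=250,th=140):
    g=cv2.cvtColor(cv2.imread(f'pics/{f}.png'),6).astype(int); out=[]
    for u in us:
        r=np.where(g[lo:hi,u]>th)[0]+lo; out.append((u,int(r.min()),int(r.max()),len(r)) if len(r) else (u,))
    return out
E
python3 - <<'E'
from h import *
print(rod('w3',range(50,240,10)))
g=cv2.imread('pics/w3.png')[:,:,1]
for v in range(190,224,4): print(v,g[v,196:240:3].tolist())
for h in(195,200,205):
  a=plane('w3',70,205,h);b=plane('w3',190,208.5,h);print(h,a.round(1),b.round(1),np.degrees(np.arctan2(*(a-b)[1::-1]))-90)
for u,v in((57,204),(222,213)):print(plane('w3',u,v,203).round(1))
t=cv2.imread('pics/t0.png')[:,:,1]
for u in range(250,300,5): print(u,t[150:176,u].tolist())
E
```

```text
[(50,), (60, 197, 209, 13), (70, 198, 209, 12), (80, 181, 210, 24), (90, 198, 210, 13), (100, 199, 210, 12), (110, 199, 210, 12), (120, 199, 211, 13), (130, 199, 211, 13), (140, 200, 211, 12), (150, 200, 212, 13), (160, 200, 212, 13), (170, 201, 212, 12), (180, 201, 212, 12), (190, 201, 213, 13), (200, 202, 213, 12), (210, 202, 214, 13), (220, 180, 215, 28), (230, 180, 217, 31)]
190 [59, 63, 62, 63, 63, 64, 63, 59, 251, 109, 95, 255, 253, 254, 254]
194 [63, 62, 62, 63, 63, 64, 63, 59, 253, 114, 97, 249, 254, 254, 254]
198 [63, 61, 62, 63, 64, 63, 63, 61, 246, 133, 95, 255, 253, 253, 253]
202 [178, 175, 172, 170, 162, 127, 97, 71, 241, 147, 96, 249, 254, 254, 254]
206 [240, 239, 238, 238, 200, 178, 118, 112, 101, 94, 96, 216, 254, 253, 254]
210 [236, 237, 239, 240, 207, 132, 127, 126, 129, 133, 125, 103, 99, 120, 114]
214 [84, 95, 105, 109, 127, 179, 118, 126, 142, 153, 138, 115, 99, 103, 100]
218 [63, 63, 63, 63, 63, 62, 63, 94, 127, 132, 123, 96, 243, 250, 254]
222 [63, 63, 63, 62, 64, 63, 63, 63, 62, 64, 62, 63, 63, 62, 63]
195 [565.   91.7 195. ] [585.5   4.5 195. ] 13.23009504299
[... 690 characters left out ...]
8, 206, 186, 126, 75, 63, 60, 59, 64, 56, 53, 45, 39, 41]
275 [61, 65, 59, 61, 60, 64, 63, 62, 59, 61, 98, 168, 210, 189, 126, 73, 59, 59, 63, 59, 60, 52, 49, 41, 44, 49]
280 [64, 65, 61, 66, 121, 178, 155, 156, 195, 201, 205, 215, 193, 167, 171, 176, 174, 176, 185, 179, 151, 127, 114, 112, 119, 129]
285 [59, 54, 64, 117, 177, 154, 161, 211, 221, 213, 216, 200, 194, 218, 227, 230, 229, 228, 227, 221, 187, 153, 160, 211, 229, 230]
290 [61, 64, 120, 185, 157, 159, 203, 200, 175, 159, 161, 187, 218, 228, 229, 228, 228, 226, 220, 188, 152, 159, 212, 227, 229, 230]
295 [66, 118, 175, 148, 145, 203, 219, 210, 205, 217, 226, 228, 228, 228, 230, 230, 228, 218, 180, 148, 164, 214, 226, 230, 229, 231]
```

Call:
apply_moves(series=[[[-1.5, 0, -2, 0, 0, 0, 0], [-1.5, 0, -2, 0, 0, 0, 0], [-1.5, 0, -2, 0, 0, 0, 0], [0, 0, 0, 0, 0, 0, 0], [0, 0, 0, 0, 0, 0, 0], [0, 0, 0, 0, 0, 0, 0]]])

```text
t: 5.7
ee_pos: [573.0, -99.8, 358.7]
orientation: [-3.114, -0.409, 0.002]
ft_force: [0.2, -0.5, -3.7]
width: 13.6
```

```bash
python3 - <<'E'
from h import *
shot('wrist','w4');print(ctrl.get_obs()['ee_pos'])
print(rod('w4',range(20,260,10),160,270))
E
```

```text
[573.05956026 -99.69024585 358.46050422]
[(20,), (30,), (40,), (50,), (60,), (70,), (80,), (90,), (100,), (110,), (120,), (130,), (140,), (150,), (160,), (170,), (180, 269, 269, 1), (190, 233, 269, 7), (200, 235, 245, 8), (210, 237, 269, 15), (220, 240, 265, 9), (230, 160, 252, 23), (240, 160, 268, 21), (250, 160, 247, 14)]
```

View pics/w4.png

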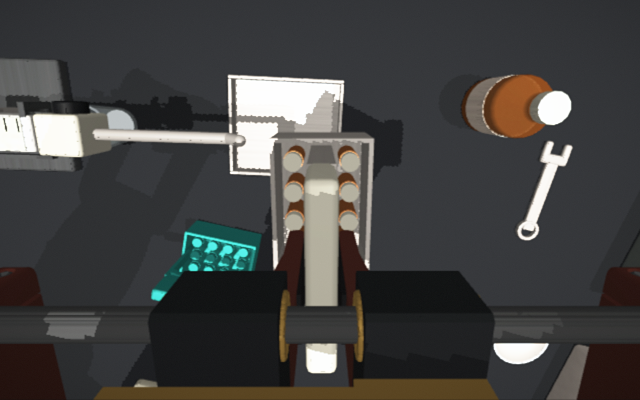

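Rod now at (97,134)–(235,139), tip ball at (240,140), head at (65,132). I intersect the rod's sight planes from w3, w4 and the top view.

```bash
python3 - <<'E'
from h import *
r=[x for x in rod('w4',range(105,230,10),122,150,150)];print(r)
r4=[(x[0],(x[1]+x[2])/2) for x in r if len(x)==4 and x[3]<16]
r3=[(x[0],(x[1]+x[2])/2) for x in rod('w3',range(60,211,10)) if len(x)==4 and x[3]<16]
L=[]
for f,p in(('w3',r3),('w4',r4),('t0',[(255,166.1),(275,162.1)])):
    p=np.array(p,float);k=np.polyfit(p[:,0],p[:,1],1);a,b=p[0,0],p[-1,0]
    o,d1=ray(f,a,np.polyval(k,a));_,d2=ray(f,b,np.polyval(k,b));n=np.cross(d1,d2);L.append((n/np.linalg.norm(n),o))
def solve(L,Y):
    A=np.array([[n[0],n[2]] for n,o in L]);b=np.array([n@o-n[1]*Y for n,o in L]);s=np.linalg.lstsq(A,b,rcond=None)[0];return s.round(1),(A@s-b).round(1)
for Y in(0,40,80):print(Y,solve(L,Y),solve(L[:2],Y)[0])
print('face',tri(('w3',57,204),('w4',97,134)));print('tip',tri(('w3',222,212),('w4',240,140)))
print('headtop corner-ish button', tri(('w3',27,172),('w4',70,106)))
E
```

```text
[(105, 129, 139, 11), (115, 122, 139, 17), (125, 122, 140, 19), (135, 130, 140, 11), (145, 131, 140, 10), (155, 131, 141, 11), (165, 131, 141, 11), (175, 132, 141, 10), (185, 132, 142, 11), (195, 132, 142, 11), (205, 133, 142, 10), (215, 133, 143, 11), (225, 133, 143, 11)]
0 (array([589.2, 199.7]), array([-0. ,  0.1, -0. ])) [589.4 200.2]
40 (array([579.9, 199.4]), array([-0.1,  0.1, -0.1])) [580.1 200.5]
80 (array([570.5, 199.1]), array([-0.1,  0.2, -0.1])) [570.9 200.9]
face (array([567.53624795,  95.26966387, 203.77089618]), [np.float64(0.04940208151158596), np.float64(0.04940208151150766)])
tip (array([595.15726139, -23.43010403, 210.94214429]), [np.float64(1.0054441812165458), np.float64(1.005444181216589)])
headtop corner-ish button (array([583.67723759, 122.40339409, 197.88244652]), [np.float64(0.6310707207181856), np.float64(0.6310707207181558)])
```

Call:
apply_moves(series=[[[1.3, -0.7, 0, 0, 0, 0, 0], [1.3, -0.7, 0.5, 0, 0, 0, 0], [1.3, -0.6, 2, 0, 0, 0, 0], [0, 0, 3, 0, 0, 1.85, 0], [0, 0, 3, 0, 0, 0, 0], [0, 0, 2.0, 0, 0, 0, 0], [0, 0, 0, 0, 0, 0, 0], [0, 0, 0, 0, 0, 0, 0], [0, 0, 0, 0, 0, 0, 0]]])

```text
t: 6.65
ee_pos: [607.0, -69.8, 255.9]
orientation: [3.12, 0.36, 0.003]
ft_force: [0.0, 0.3, -2.0]
width: 13.7
```

```bash
python3 - <<'E'
from h import *
w=shot('wrist','w5');s=shot('scene','s5')
o=ctrl.get_obs();p=o['ee_pos'];M=R.from_rotvec(o['orientation']).as_matrix();print(o['t'],p,o['width'],M.round(3).tolist())
d=np.array([583,27.1,228])-p;print('to seat in tool',M.T@d)
o=np.zeros((400,800,3),np.uint8);o[:,:400]=w['img'][:,0:400];o[:,400:]=cv2.resize(s['img'][190:330,220:360],(400,400));cv2.imwrite('pics/m5.png',o)
E
```

```text
6.75 [606.73204854 -70.07570761 256.08756779] 13.918831963230735 [[0.974, 0.228, 0.002], [0.228, -0.974, -0.0], [0.002, 0.001, -1.0]]
to seat in tool [  -1.05399357 -100.05038033   28.00089702]
```

View pics/m5.png

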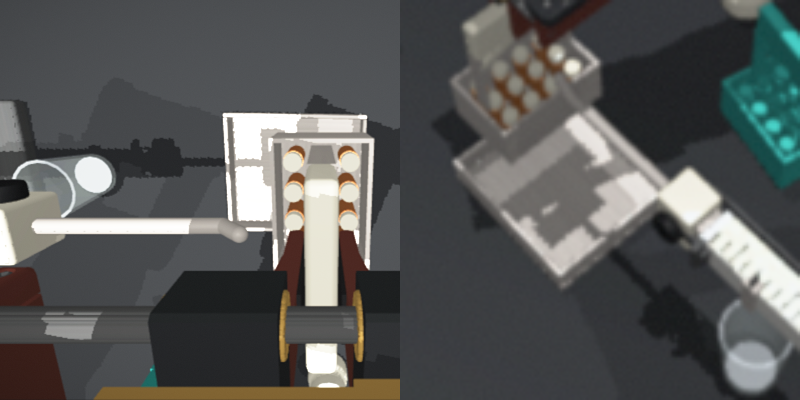

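The rod ends at (235,235), just short of the held handle and lined up with its opening. I slide the basket in along the rod.

Call:
apply_moves(series=[[[-0.1, -0.6, 0.2, 0, 0, 0, 0], [0, -1.2, 0.1, 0, 0, 0, 0], [0, -1.5, 0, 0, 0, 0, 0], [0, -1.5, 0, 0, 0, 0, 0], [0, -1.5, 0, 0, 0, 0, 0], [0, -1.5, 0, 0, 0, 0, 0], [0, -1.2, 0, 0, 0, 0, 0], [0, -1.0, 0, 0, 0, 0, 0], [0, 0, 0, 0, 0, 0, 0], [0, 0, 0, 0, 0, 0, 0]]])

```text
t: 7.75
ee_pos: [582.1, 27.1, 251.7]
orientation: [3.121, 0.36, 0.0]
ft_force: [0.5, -0.1, -3.3]
width: 13.9
```

```bash
python3 - <<'E'
from h import *
w=shot('wrist','w6')
o=ctrl.get_obs();p=o['ee_pos'];M=R.from_rotvec(o['orientation']).as_matrix();print(o['t'],p,o['width'],o['ft_force'])
print('to seat in tool',M.T@(np.array([583,27.1,228])-p))
E
```

```text
7.8 [582.21047807  26.76226032 251.74233312] 13.745276215646303 [ 0.5466034  -0.9629392  -3.63625572]
to seat in tool [ 0.84072648 -0.15658853 23.742461  ]
```

View pics/w6.png

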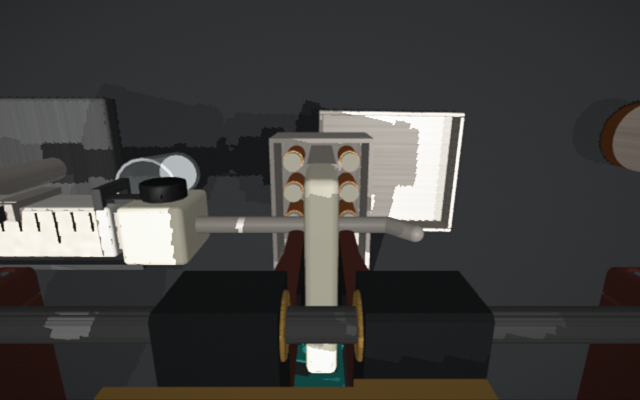

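The rod passes under the handle at (320,225), with the head on the left at (163,225) and the upturned tip clear on the right at (410,233). Now lower it.

Call:
apply_moves(series=[[[0.05, 0, 0.6, 0, 0, 0, 0], [0, 0, 0.6, 0, 0, 0, 0], [0, 0, 0.5, 0, 0, 0, 0], [0, 0, 0.3, 0, 0, 0, 0], [0, 0, 0.2, 0, 0, 0, 0], [0, 0, 0.1, 0, 0, 0, 0], [0, 0, 0, 0, 0, 0, 0], [0, 0, 0, 0, 0, 0, 0]]])

```text
t: 8.6
ee_pos: [582.6, 27.1, 228.9]
orientation: [3.121, 0.36, 0.001]
ft_force: [0.4, -0.3, -2.0]
width: 13.8
```

Call:
apply_moves(series=[[[0, 0, 0.1, 0, 0, 0, 0], [0, 0, 0.1, 0, 0, 0, 0], [0, 0, 0, 0, 0, 0, 0], [0, 0, 0, 0, 0, 0, 0], [0, 0, 0, 0, 0, 0, 0]]])

```text
t: 9.1
ee_pos: [582.7, 27.1, 227.2]
orientation: [3.121, 0.36, 0.001]
ft_force: [-1.5, 0.6, 4.7]
width: 13.8
```

Contact is made (about +7 N). Release with a partial opening, then rise.

Call:
apply_moves(series=[[[0, 0, 0, 0, 0, 0, 0.2], [0, 0, 0, 0, 0, 0, 0.4], [0, 0, 0, 0, 0, 0, 0.4], [0, 0, 0, 0, 0, 0, 0.4], [0, 0, 0, 0, 0, 0, 0.4], [0, 0, 0, 0, 0, 0, 0.4], [0, 0, -0.5, 0, 0, 0, 0.4], [0, 0, -1.5, 0, 0, 0, 0.4], [0, 0, -2.5, 0, 0, 0, 0.4], [0, 0, -2.5, 0, 0, 0, 0.4], [0, 0, -2.5, 0, 0, 0, 0.4], [0, 0, -2.5, 0, 0, 0, 0.4]]])

```text
t: 10.3
ee_pos: [582.4, 27.1, 348.1]
orientation: [-3.121, -0.36, -0.001]
ft_force: [-0.6, -0.8, -0.6]
width: 35.0
```

```bash
python3 - <<'E'
from h import *
w=shot('wrist','w7');s=shot('scene','s7')
o=ctrl.get_obs();p=o['ee_pos'];M=R.from_rotvec(o['orientation']).as_matrix();print(o['t'],p,o['width'],o['ft_force'])
h=np.array([563.1,112.8,195]);print('to head in tool',M.T@(h-p))
m=np.zeros((400,800,3),np.uint8);m[:,:400]=w['img'][:,0:400];m[:,400:]=cv2.resize(s['img'][200:340,250:390],(400,400),interpolation=cv2.INTER_CUBIC);cv2.imwrite('pics/m7.png',m)
E
```

```text
10.4 [584.30339706  27.18689289 350.7936633 ] 34.96870238964773 [-1.07798452  0.13888085 -0.00426403]
to head in tool [ -2.24434634 -88.40841514 155.65914275]
```

View pics/m7.png

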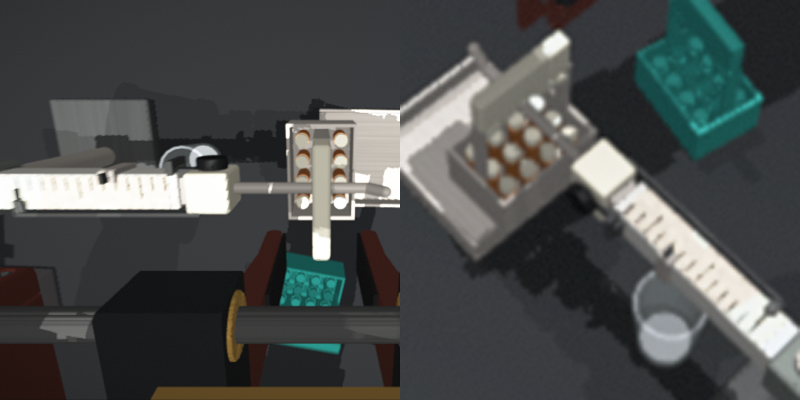

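The basket hangs on the rod with the handle across it. The clip fin is at (103,177) and the pointer at (18,200) in the wrist half. Next I hover across from the scale to measure the pointer–clip distance exactly.

Call:
apply_moves(series=[[[0, -2.0, 0, 0, 0, 0, 0.6], [0, -3.0, 0, 0, 0, 0, 1], [0, -3.0, 0.5, 0, 0, 0, 1], [0, -3.0, 1, 0, 0, 0, 1], [0, -3.0, 1, 0, 0, 0, 1], [0, -3.0, 1, 0, 0, 0, 1], [0, -2.5, 1, 0, 0, 0, 1], [0, -1.3, 0.5, 0, 0, 0, 1], [0, 0, 0, 0, 0, 0, 1], [0, 0, 0, 0, 0, 0, 1], [0, 0, 0, 0, 0, 0, 1]]])

```text
t: 11.5
ee_pos: [535.7, 228.8, 297.1]
orientation: [3.121, 0.358, 0.001]
ft_force: [-0.3, 0.0, 0.4]
width: 87.8
```

```bash
python3 - <<'E'
from h import *
w=shot('wrist','w8')
o=ctrl.get_obs();print(o['t'],o['ee_pos'])
m=cv2.resize(w['img'][80:270,150:550],(800,380),interpolation=cv2.INTER_CUBIC)
a=cv2.imread('pics/w7.png')[150:230,0:250];a=cv2.resize(a,(687,220),interpolation=cv2.INTER_CUBIC)
o=np.zeros((600,800,3),np.uint8);o[:380]=m;o[380:,:687]=a;cv2.imwrite('pics/m8.png',o)
E
```

```text
11.55 [535.74406002 228.73189591 297.16665578]
```

View pics/m8.png

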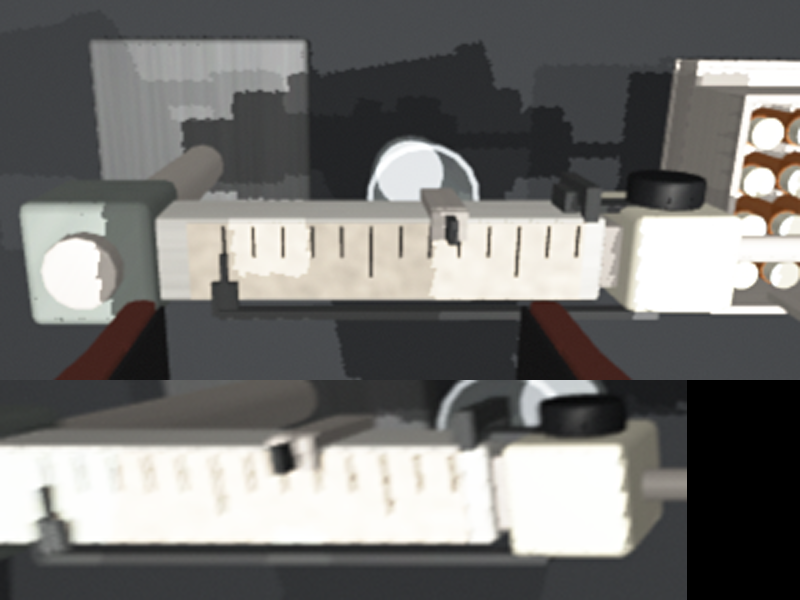

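Ticks are 29.4 px per 10 mm in the enlarged crop. The pointer tip is at the long tick at x≈224, and the clip's fin is at (452,230), its body about 425–467. The fin stands high, so I look once more from straight above the clip.

Call:
apply_moves(series=[[[0, 1.0, 0, 0, 0, 0, 1], [0, 1.7, 0, 0, 0, 0, 1], [0, 1.0, 0, 0, 0, 0, 1], [0, 0, 0, 0, 0, 0, 1], [0, 0, 0, 0, 0, 0, 1], [0, 0, 0, 0, 0, 0, 1]]])

```text
t: 12.15
ee_pos: [543.6, 193.6, 296.7]
orientation: [-3.121, -0.359, -0.0]
ft_force: [0.5, 0.1, -0.1]
width: 87.8
```

```bash
python3 - <<'E'
from h import *
w=shot('wrist','w9')
o=ctrl.get_obs();print(o['t'],o['ee_pos'])
m=cv2.resize(w['img'][150:250,190:390],(800,400),interpolation=cv2.INTER_CUBIC);cv2.imwrite('pics/m9.png',m)
yv=np.array([-.2265,.974,0])
for n,a,b in(('fin',(103.3,178),(376,195)),('ptr',(16.7,189),(262,207.5))):
    p,e=tri(('w7',*a),('w8',*b));print(n,p.round(1),np.round(e,1),p@yv)
for u,v in((262,194),(335.5,212),(409,212)):print(plane('w8',u,v,216)@yv)
E
```

```text
12.2 [543.57184726 193.83166414 296.67209148]
fin [557.2 196.7 224.6] [0.1 0.1] 65.40215298721893
ptr [530.1 267.7 218.8] [0.2 0.2] 140.64274302053374
140.68905092049033
91.12581153262164
40.97350859573849
```

View pics/m9.png

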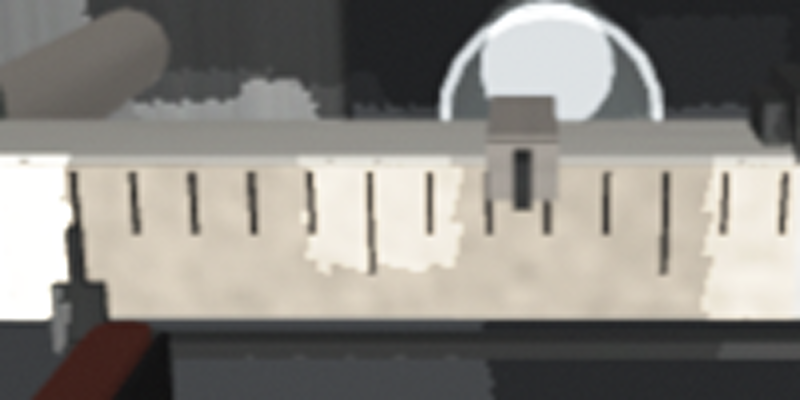

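Seen from straight above, the clip is at x=522 between ticks 70 (490) and 80 (548), which gives 75.5 mm. The pointer sits on tick 0, and two-view triangulation gives 75.2 mm. The draw is therefore about 75.4 mm. Now rotate the tool 90° and go over the head.

Call:
apply_moves(series=[[[0, 0, 0, 0, 0, -8, 1], [0, 0, 0, 0, 0, -8, 1], [0, 0, 0, 0, 0, -8, 1], [0, 0, 0, 0, 0, -8, 1], [0, 0, 0, 0, 0, -8, 1], [0, 0, 0, 0, 0, -8, 1], [0, 0, 0, 0, 0, -8, 1], [0, 0, 0, 0, 0, -8, 1], [0, 0, 0, 0, 0, -8, 1], [0, 0, 0, 0, 0, -8, 1], [0, 0, 0, 0, 0, -8, 1], [0, 0, 0, 0, 0, -2, 1]]])

```text
t: 13.4
ee_pos: [543.5, 194.1, 296.6]
orientation: [-1.946, -2.466, 0.0]
ft_force: [-0.3, 0.4, 0.2]
width: 88.0
```

Call:
apply_moves(series=[[[-1.5, 0.1, 0, 0, 0, 0, 1], [-2.3, 0.1, 1, 0, 0, 0, 1], [-2.3, 0.1, 1.5, 0, 0, 0, 1], [-1.5, 0, 1.5, 0, 0, 0, 1], [-0.7, 0, 0.5, 0, 0, 0, 1], [0, 0, 0, 0, 0, 0, 1], [0, 0, 0, 0, 0, 0, 1], [0, 0, 0, 0, 0, 0, 1]]])

```text
t: 14.2
ee_pos: [565.8, 114.1, 252.5]
orientation: [1.951, 2.461, 0.002]
ft_force: [-0.1, -0.9, 0.3]
width: 87.8
```

```bash
python3 - <<'E'
from h import *
w=shot('wrist','w10')
o=ctrl.get_obs();p=o['ee_pos'];M=R.from_rotvec(o['orientation']).as_matrix();print(o['t'],p,o['ft_force'],M.round(3).tolist())
print(M.T@(np.array([565.4,113.4,195])-p),'head px',proj('w10',[562.9,112.8,222]),proj('w10',[567.2,95.3,222]))
E
```

```text
14.25 [565.73034338 114.16696278 252.46276452] [ 0.14363208 -0.08202699 -0.02943556] [[-0.228, 0.974, 0.001], [0.974, 0.228, 0.0], [0.0, 0.001, -1.0]]
[-0.67192813 -0.57299782 57.46204705] head px [314.84935244 239.71370774] [315.35071893 269.8572592 ]
```

View pics/w10.png

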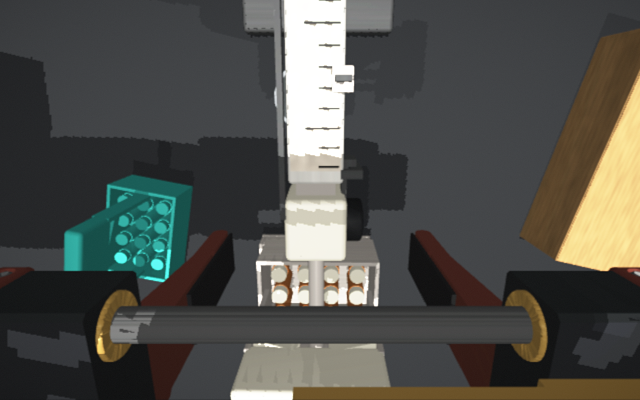

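The clip is at (343,77) and untouched. The head's top face spans cols 287–346, and its front edge is at row 259 where I predicted 270. I'll recheck its place along the boom.

```bash
python3 - <<'E'
from h import *
yv=np.array([-.2265,.974,0]);print('pred face',np.array([567.2,95.3,0])@yv)
g=cv2.imread('pics/w10.png')[:,:,1];print('w10 col300',[(v,int(g[v,300])) for v in range(176,276,3)]);print([(u,int(g[230,u])) for u in range(276,372,3)])
g8=cv2.imread('pics/w8.png')[:,:,1];print('w8 row 225',[(u,int(g8[225,u])) for u in range(440,530,3)])
for h in(215,222):
  print(h,'w10 front',plane('w10',316,259.5,h)@yv,'back',plane('w10',316,196,h)@yv,'w8 front',plane('w8',517,210,h)@yv)
E
```

```text
pred face -35.64860000000003
w10 col300 [(176, 199), (179, 199), (182, 174), (185, 157), (188, 157), (191, 157), (194, 156), (197, 149), (200, 177), (203, 204), (206, 246), (209, 210), (212, 207), (215, 206), (218, 208), (221, 206), (224, 245), (227, 244), (230, 244), (233, 245), (236, 244), (239, 244), (242, 245), (245, 245), (248, 244), (251, 244), (254, 244), (257, 243), (260, 202), (263, 157), (266, 141), (269, 157), (272, 205), (275, 205)]
[(276, 33), (279, 34), (282, 33), (285, 177), (288, 240), (291, 244), (294, 244), (297, 244), (300, 244), (303, 244), (306, 244), (309, 244), (312, 245), (315, 244), (318, 244), (321, 244), (324, 244), (327, 244), (330, 244), (333, 244), (336, 244), (339, 244), (342, 240), (345, 195), (348, 25), (351, 29), (354, 31), (357, 31), (360, 27), (363, 31), (366, 33), (369, 34)]
w8 row 225 [(440, 242), (443, 242), (446, 243), (449, 159), (452, 80), (455, 131), (458, 132), (461, 132), (464, 186), (467, 240), (470, 255), (473, 255), (476, 255), (479, 255), (482, 255), (485, 255), (488, 255), (491, 255), (494, 255), (497, 255), (500, 255), (503, 255), (506, 255), (509, 255), (512, 255), (515, 255), (518, 114), (521, 118), (524, 117), (527, 117)]
215 w10 front -32.6994971616868 back 5.06946654609688 w8 front -33.14262041029531
222 w10 front -29.355291180558968 back 6.981234294028284 w8 front -29.035738024318277
```

Two views agree that the head's centre is 6.5 mm further back than my first estimate. That also matches its 36 mm length, so I correct the position and descend.

Call:
apply_moves(series=[[[0.58, 0, 0.5, 0, 0, 0, 1], [0, 0, 1.5, 0, 0, 0, 1], [0, 0, 2, 0, 0, 0, 1], [0, 0, 1.2, 0, 0, 0, 1], [0, 0, 0.5, 0, 0, 0, 1], [0, 0, 0, 0, 0, 0, 1], [0, 0, 0, 0, 0, 0, 1]]])

```text
t: 14.95
ee_pos: [564.5, 119.3, 195.2]
orientation: [1.952, 2.461, 0.001]
ft_force: [-0.1, 0.1, 0.5]
width: 87.4
```

Call:
apply_moves(series=[[[0, 0, 0, 0, 0, 0, 0.6], [0, 0, 0, 0, 0, 0, 0.5], [0, 0, 0, 0, 0, 0, 0.4], [0, 0, 0, 0, 0, 0, 0], [0, 0, 0, 0, 0, 0, 0], [0, 0, 0, 0, 0, 0, 0], [0, 0, 0, 0, 0, 0, 0], [0, 0, 0, 0, 0, 0, 0], [0, 0, 0, 0, 0, 0, 0], [0, 0, 0, 0, 0, 0, 0]]])

```text
t: 15.95
ee_pos: [563.4, 119.0, 194.8]
orientation: [-1.952, -2.46, 0.002]
ft_force: [-4.9, -1.8, 4.2]
width: 37.7
```

```bash
python3 - <<'E'
from h import *
o=ctrl.get_obs();p=o['ee_pos'];M=R.from_rotvec(o['orientation']).as_matrix();print(o['t'],p,o['width'],o['ft_force'],M.T@o['ft_force'],M.round(3).tolist(),'along',p@np.array([-.2265,.974,0]))
E
```

```text
15.95 [563.37975552 118.96032226 194.75365127] 37.67749075640483 [-4.93380335 -1.80035853  4.24262379] [-0.63275995 -5.21929368 -4.23581765] [[-0.227, 0.974, -0.001], [0.974, 0.227, -0.0], [0.0, -0.001, -1.0]] along -11.738160738353379
```

The button is fully in (opening 37.7 mm). I draw the boom out gently, stopping a little short to check.

Call:
apply_moves(series=[[[-0.2, -0.05, 0, 0, 0, 0, 0], [-0.4, -0.05, 0, 0, 0, 0, 0], [-0.6, 0, 0, 0, 0, 0, 0], [-0.7, 0, 0, 0, 0, 0, 0], [-0.8, 0, 0, 0, 0, 0, 0], [-0.8, 0, 0, 0, 0, 0, 0], [-0.8, 0, 0, 0, 0, 0, 0], [-0.8, 0, 0, 0, 0, 0, 0], [-0.8, 0, 0, 0, 0, 0, 0], [-0.6, 0, 0, 0, 0, 0, 0], [-0.5, 0, 0, 0, 0, 0, 0], [-0.3, 0, 0, 0, 0, 0, 0]]])

```text
t: 17.15
ee_pos: [580.0, 47.3, 194.8]
orientation: [1.953, 2.461, 0.0]
ft_force: [-1.7, 4.6, 3.9]
width: 37.2
```

Call:
apply_moves(series=[[[-0.2, 0, 0, 0, 0, 0, 0], [0, 0, 0, 0, 0, 0, 0], [0, 0, 0, 0, 0, 0, 0], [0, 0, 0, 0, 0, 0, 0], [0, 0, 0, 0, 0, 0, 0], [0, 0, 0, 0, 0, 0, 0]]])

```text
t: 17.75
ee_pos: [580.3, 46.0, 194.8]
orientation: [1.952, 2.461, 0.0]
ft_force: [-0.8, 3.3, 4.9]
width: 36.8
```

```bash
python3 - <<'E'
from h import *
s=shot('scene','s11');w=shot('wrist','w11');t=shot('top','t11')
o=ctrl.get_obs();p=o['ee_pos'];M=R.from_rotvec(o['orientation']).as_matrix();print(o['t'],p,o['width'],M.T@o['ft_force'],'along',p@np.array([-.2265,.974,0]))
c=lambda i,x,y,w,h,W,H:cv2.resize(i[y:y+h,x:x+w],(W,H),interpolation=cv2.INTER_CUBIC)
m=np.zeros((600,800,3),np.uint8)
m[:400,:400]=c(s['img'],300,230,100,100,400,400);m[:300,400:]=c(w['img'],140,0,360,270,400,300);m[300:600,400:]=c(s['img'],200,180,200,150,400,300);m[400:,:400]=c(t['img'],160,130,180,90,400,200)
cv2.imwrite('pics/m11.png',m)
E
```

```text
17.9 [580.27835554  45.99693322 194.77531887] 37.420075957509674 [ 4.61074618  0.5206159  -5.05019549] along -86.63203457655084
```

View pics/m11.png

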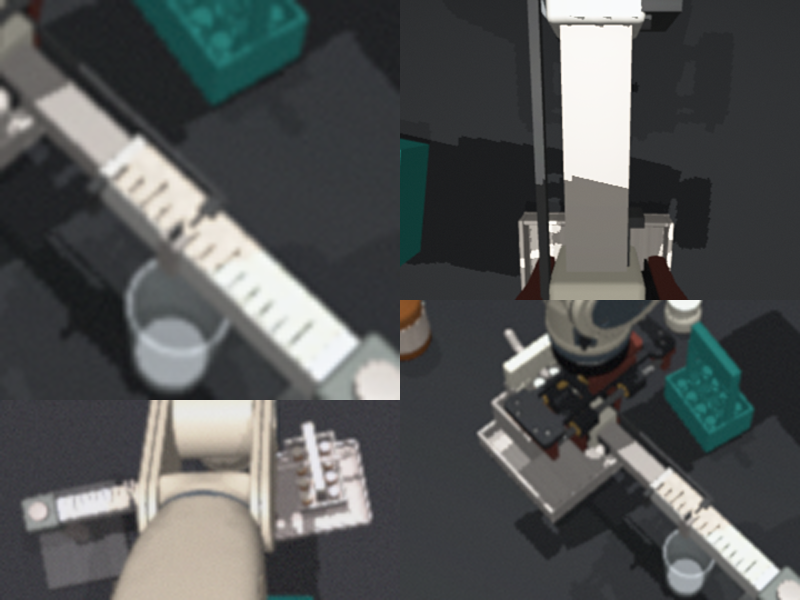

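The top tile shows the basket hanging over the tray. In the scene tile the pointer at (210,205) stands across from the clip fin at (180,232). I'll check numerically how far the pointer moved in the scene pictures, s7 to s11.

```bash
python3 - <<'E'
from h import *
yv=np.array([-.2265,.974,0]);P=np.array([530.1,267.7,218.8]);F=np.array([557.2,196.7,224.6])
k=8;U=lambda f:cv2.resize(cv2.imread(f'pics/{f}.png',0),None,fx=k,fy=k,interpolation=cv2.INTER_CUBIC)
a,b=U('s7'),U('s11');c=lambda uv:(np.array(uv)+.5)*k-.5
def match(p,q,h=5,r=5):
    p=np.rint(c(p)).astype(int);q=np.rint(c(q)).astype(int);H=h*k;Rr=(h+r)*k
    T=a[p[1]-H:p[1]+H,p[0]-H:p[0]+H];S=b[q[1]-Rr:q[1]+Rr,q[0]-Rr:q[0]+Rr]
    _,s,_,l=cv2.minMaxLoc(cv2.matchTemplate(S,T,cv2.TM_CCOEFF_NORMED));return (q-Rr+np.array(l)+H-p)/k,s
p0=proj('s7',P);f0=proj('s7',F)
print('clip shift px',match(f0,f0,4,3))
for h in(3,4,5):
    d,s=match(p0,proj('s7',P-75.4*yv),h,4);e=plane('s7',*(p0+d),P[2])-plane('s7',*p0,P[2]);print(h,d,s,'boom moved',-e@yv,'side',e@np.array([.974,.2265,0]))
z=[ctrl.get_obs()['ee_pos']@yv for _ in range(3)];print(z)
E
```

```text
clip shift px (array([-0.25,  0.25]), 0.9581714868545532)
3 [-27.    -27.125] 0.9001551270484924 boom moved 75.02461241339041 side -2.3570481703269657
4 [-26.625 -27.375] 0.8493594527244568 boom moved 74.88676323719316 side -3.290490224221063
5 [-25.875 -28.   ] 0.8368617296218872 boom moved 74.79876919051986 side -5.352882695385984
[np.float64(-86.63203457655084), np.float64(-86.63203457655084), np.float64(-86.63203457655084)]
```

Boom travel is 74.9 mm by both TCP and picture, against the 75.2–75.5 mm needed, and the clip has not moved. A 0.4 mm trim, then settle.

Call:
apply_moves(series=[[[-0.04, 0, 0, 0, 0, 0, 0], [0, 0, 0, 0, 0, 0, 0], [0, 0, 0, 0, 0, 0, 0], [0, 0, 0, 0, 0, 0, 0], [0, 0, 0, 0, 0, 0, 0], [0, 0, 0, 0, 0, 0, 0], [0, 0, 0, 0, 0, 0, 0], [0, 0, 0, 0, 0, 0, 0], [0, 0, 0, 0, 0, 0, 0], [0, 0, 0, 0, 0, 0, 0]]])

```text
t: 18.9
ee_pos: [580.4, 45.5, 194.8]
orientation: [1.952, 2.461, 0.0]
ft_force: [-0.4, 3.3, 4.5]
width: 37.1
```

```bash
python3 - <<'E'
from h import *
yv=np.array([-.2265,.974,0])
for i in range(3):
    o=ctrl.get_obs();print(o['t'],o['ee_pos']@yv,o['width'],o['ft_force'].round(1),abs(o['qvel']).max().round(4));shot('top',f't12{i}')
b,c=cv2.imread('pics/t11.png')[130:220,275:340],cv2.imread('pics/t122.png')[130:220,275:340];print('basket motion',cv2.phaseCorrelate(*[x[:,:,1].astype(np.float32) for x in(b,c)]))
ctrl.close_job()
E
```

```text
18.9 -87.09798511340175 37.051066704765205 [-0.4  3.3  4.5] 0.0018
18.95 -87.11207658994476 37.41120490499029 [0.8 5.2 6.1] 0.0025
19.0 -87.09917943568367 36.997714658566125 [-1.1  4.2  4.7] 0.0016
basket motion ((0.04721384426487418, 0.0008470620918430427), 0.9908356654791184)
the job is handed in; nothing more can be done
```

The steel basket hangs by its handle on the boom's rod, over the drip tray. The boom is drawn out to the index clip, and I handed the job in at 19 s with the gripper still holding the head and the button squeezed in.

**Last checks**
- **Boom travel:** the tool has moved the boom 75.4 mm since the pinch. The pointer-to-clip distance measured beforehand was 75.2 mm by triangulation and 75.5 mm by the scale ticks. Before the final 0.4 mm trim, the scene picture put the boom's travel at 74.8–75.0 mm, against 74.9 mm by the tool. I did not picture the pointer again after the trim.
- **Button:** the fingers are 37 mm apart on the head, where fully squeezed is 39 mm. The spring pull of about 4 N is being held.
- **Basket:** it is still and hanging over the tray in the top view.
- **Clip:** it has not moved (shift under 0.4 px).

**What disagreed**
- My first estimate of the head's place along the boom was about 6.5 mm off. I corrected it from two views before pinching. The basket therefore hangs about 6.5 mm nearer the tip than mid-rod, still on the level part.
- The picture check of the pointer gave a sideways shift of 2–5 mm, which I put down to picture noise.
- I viewed 14 pictures against the budget of 10.

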